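# Tip three rollers onto the scale

## Robot

A 6-joint arm with a two-finger parallel gripper is mounted at the origin on the work surface. World frame = base frame: x ahead of the robot, y to its left, z up, the work surface at z = 0. Lengths are in m, angles in degrees, forces in N, time in s.
With the tool pointing down it reaches from about 0.375 to 0.9 m from the base axis. Payload 3.1 kg.
Tool frame: the origin (TCP) lies midway between the tips of the shut fingers; the grasp point (between the pads) lies bot.hold_point_z behind it (bot.hold_point_z is the distance from the TCP to the grasp point, in m); z points along the fingers, y is the direction in which the jaws open and shut (so a half turn about z gives the same grasp; the last joint's range is limited). The gripper opens to 87 mm and grips with 3 to 60 N. Pads are 19 mm wide; open, the fingers measure 117 mm over their backs; the gripper's body (75 mm by 190 mm) begins 51 mm behind the grasp point.
Start: joints at [53.944, 30.224, 82.088, -0, 67.689, -10.227], TCP at [0.272, 0.563, 0.223] pointing down, gripper open.
Joint ranges: [-176.69, 176.69], [-43.24, 126.21], [12.49, 139.97], [-82, 262], [0, 151.66], [-163.58, 163.58]. Speed limits (degrees/s): [159.86, 159.86, 180, 180, 180, 180].

## Interface

Orientations are given as a 3x3 rotation matrix whose columns are the frame's x, y, z axes.
In Python, from rig import bot, vision, order gives the robot as it stands. The module is installed in compiled form; this text tells all that it offers.
- The arm moves only by the tool move_arm, never from a script. Its argument "moves" is a list of rows, each an object of numbers: "hand": the finger opening in mm, from 0 to 87; "x", "y", "z": the shift along the tool's x, y, z in units of 25 mm (1.0 is 25 mm); "wx", "wy", "wz": the turn, a rotation vector about the tool's x, y, z in degrees. In form: [{"hand": .., "x": .., "y": .., "z": .., "wx": .., "wy": .., "wz": ..}, ...]. A call has 1 to 20 rows; each row shifts and turns the commanded pose from where the row before left it, along the tool's axes as they then stand; what a row does not reach is not made up. A row lasts 1/10 s, in which the tool goes at most 50 mm and 8.59 degrees, less where a joint would pass 70% of its speed; a pose out of reach is approached as far as the arm can. A call is refused whole if a number of a shift passes 1 or a number of a turn 8.59, either way. A call with a gripper value outside its range is refused whole. The fingers move at their own pace and stop on an object; the grip force is fixed at half the most. Time passes only in rows, so rows that do not move let the fingers close. It gives the time, the measured TCP pose, the force and the opening at its end, in the units of the state.
- bot.read_state(): the state, without advancing time (a new reading comes with each control period).
- vision.capture(name): name is "scene" or "top" or "wrist"; returns a dict with "image" (400x640x3 uint8, red, green, blue), "z_map" (400x640 float32, m along the optical axis (not along the pixel's ray), 0 where there is no reading), "fx", "fy", "cx", "cy" (pixels), "pose" (4x4, takes a point from camera to world coordinates); the wrist camera has in their place "hand_eye" (4x4, takes a point from camera to tool coordinates, whose origin is the TCP and whose axes are the flange's). Camera axes: x right, y down, z forward; pixel columns grow to the right and rows downward; lengths in m; the calibration is good to about 2 mm. A picture is of the moment at which its call begins: read the wrist's pose just before it.
- order.hand_in(): hands the job in, once; it reports no verdict.
The state is a dict: "time_s": time; "joint_positions": joint angles; "qvel": joint speeds; "tau": joint torques, N m; "position": TCP position; "tcp_rot": TCP orientation; "force": force on the tool from outside, world axes, zero at the start; "moment": the same for the moment, N m; "opening": opening from 0.0 (shut) to 1.0 (fully open).
Only numpy, scipy, OpenCV 4.12 (cv2) and the standard library are available. Lean on these libraries where they do the work, as an engineer would, in place of code of your own. Each camera call takes 0.05 s, during which the arm holds its last target.

## Task

Press the black peg of the tipping cup's lever down slowly so that the white rollers drop one after another into the scale pan, and stop as soon as exactly three have dropped. Then let the lever go so that the cup swings back to level with the other two rollers still in it; do not touch the rollers, and leave the screwdriver, the jar and the white box where they are.

Things in the scene. Friction and masses are not known exactly. Their poses are not given: they have to be found in the camera images.
- cup (a joint): Tilt of the tipping cup, rad: 0 = level (its rest), grows as the open mouth goes down, stop at 1.25. Hung on a level axle; a damped spring (about 0.2 N m at level, 0.6 N m at full tilt) brings it back to level within about 2 s when let go. Five rollers lie crosswise in it, 40 mm apart; they leave singly, mouth end first: the first at 0.4 to 0.5 rad, each next one about 0.2 rad later.
- pivot (a point): Point on the axle, mid-width of the cup, level with the cup's floor, 210 mm above the bench. Axes turn with the cup: x along the axle, -y to the open mouth (lip 99 mm off), +y to the closed back (99 mm off), z up. The cup is an open-topped aluminium trough, 74 mm wide, walls 40 mm high, with cross ribs 1.7 (at the mouth), 3.4, 5.7, 8.5 and 11.8 mm high, one on the mouth side of each roller.
- peg (a point): Middle of the lever's push peg, a level black round peg 18 mm in diameter, 72 mm long, along the axle's x. Fixed to the cup by a steel arm at pivot-frame x -120, y -104, z +60 mm (robot's side), 120 mm from the axle line; 270 mm above the bench at level. Pressing it down with 2 to 6 N tips the mouth down; it moves on a circle about the axle. Nothing is above it.
- pan (a joint): How far the scale's pan has sunk, m: 0 empty, some 4 mm per roller (roller masses differ a little between days, so 3 to 5 mm), stop at 34 mm.
- pan_floor (a point): Centre of the pan's inner floor, 66 mm above the bench when empty, axes parallel to the bench. The pan is a grey open box of 180 (x) by 230 (y) by 56 mm, walls 4 mm, on a low spring scale on the bench below the cup's mouth.
- stand: The cup's fixed stand: a dark steel base plate with two flat aluminium uprights 51 mm either side of the cup's middle, up to the axle. Origin on the bench right below the middle of the axle; axes as pivot with the cup level.
- driver: Screwdriver lying on the bench, a bystander; origin under its middle.
- jar: Amber jar with a black cap, 60 mm in diameter, 100 mm high, a bystander; origin at the centre of its underside.
- bin: Empty white sheet box 160 x 120 x 60 mm, a bystander; origin at the centre of its underside.
- r1_center (a point): Centre of white plastic roller 1, counted from the cup's mouth: a plain cylinder 36 mm in diameter, 60 mm long, about 85 g. All five look alike. In the pan its centre is 18 mm above the pan's floor.
- r1: The same roller 1 as a body; its frame turns as it rolls, so use r1_center.
- r2_center (a point): Centre of white plastic roller 2, counted from the cup's mouth: a plain cylinder 36 mm in diameter, 60 mm long, about 85 g. All five look alike. In the pan its centre is 18 mm above the pan's floor.
- r2: The same roller 2 as a body; its frame turns as it rolls, so use r2_center.
- r3_center (a point): Centre of white plastic roller 3, counted from the cup's mouth: a plain cylinder 36 mm in diameter, 60 mm long, about 85 g. All five look alike. In the pan its centre is 18 mm above the pan's floor.
- r3: The same roller 3 as a body; its frame turns as it rolls, so use r3_center.
- r4_center (a point): Centre of white plastic roller 4, counted from the cup's mouth: a plain cylinder 36 mm in diameter, 60 mm long, about 85 g. All five look alike. In the pan its centre is 18 mm above the pan's floor.
- r4: The same roller 4 as a body; its frame turns as it rolls, so use r4_center.
- r5_center (a point): Centre of white plastic roller 5, counted from the cup's mouth: a plain cylinder 36 mm in diameter, 60 mm long, about 85 g. All five look alike. In the pan its centre is 18 mm above the pan's floor.
- r5: The same roller 5 as a body; its frame turns as it rolls, so use r5_center.
Not all that is in view belongs to the job. What is shaped like the r2 but purple or red is not meant. Leave any blue look-alike of the r3 alone.

How it is judged:
By the outcome, as a careful person would: the job done as asked, in the order asked, and still so for the second after the job is handed in, with the robot touching nothing.
It also fails if it takes over 58 s, if anything falls off the work surface, if the arm or the gripper's body presses on something with over 40 N, if the wrist force passes 120 N, or if a joint passes its speed limit or range.

## Working session

There is one attempt and no reset: what is moved stays moved. The work goes in short steps, Python scripts to look and compute and a tool call to move; the robot and the scene stay as the last step left them, time stands still between calls to the robot, and variables do not carry over. Pictures are saved under pics/ and viewed, and the job is handed in when it is done.

Besides the shell and the picture viewer there is one more tool, called after "Request:" as a command line: name --argument value ..., lists and objects as JSON in quotes. move_arm: Moves the arm, as the interface text tells. Its arguments: {"type":"object","properties":{"moves":{"type":"array"}},"required":["moves"]}

```bash
mkdir -p pics; python3 - <<'E'
from rig import bot, vision
import cv2, numpy as np, pickle
s=bot.read_state(); print(s['time_s'],s['position'],s['tcp_rot'],s['force'],bot.hold_point_z)
for n in ['scene','top']:
    c=vision.capture(n); pickle.dump(c,open(f'{n}0.pkl','wb'))
    cv2.imwrite(f'pics/{n}0.png',c['image'][:,:,::-1]); print(n,c['fx'],c['cx'],c['cy'],np.round(c['pose'],3).tolist())
E
```

```text
0.0 [0.27181028 0.56197878 0.22154879] [[-9.00106324e-01  4.35668281e-01 -1.32459077e-03]
 [ 4.35670090e-01  9.00104687e-01 -1.76794672e-03]
 [ 4.22032051e-04 -2.16842460e-03 -9.99997560e-01]] [-0.46476187 -0.2612813  -0.50846242] 0.0187
scene 372.6906007584449 314.7945395563985 200.01307064543602 [[0.616, 0.541, -0.573, 1.228], [0.788, -0.438, 0.433, -0.528], [-0.017, -0.718, -0.696, 0.986], [0.0, 0.0, 0.0, 1.0]]
top 457.582515097756 318.2580269439938 202.82372887606243 [[0.002, -0.982, 0.186, 0.334], [-1.0, 0.001, 0.011, -0.008], [-0.011, -0.186, -0.982, 1.384], [0.0, 0.0, 0.0, 1.0]]
```

View pics/scene0.png

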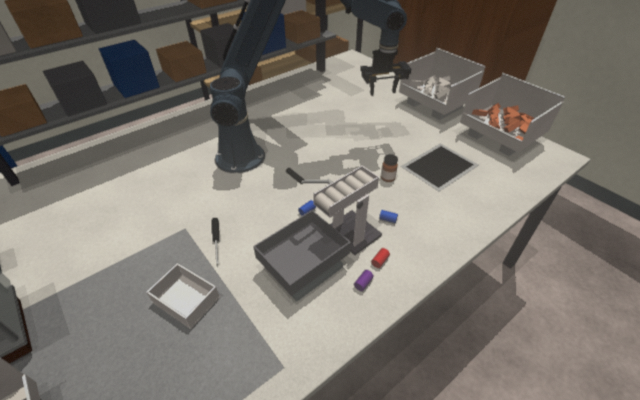

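View pics/top0.png

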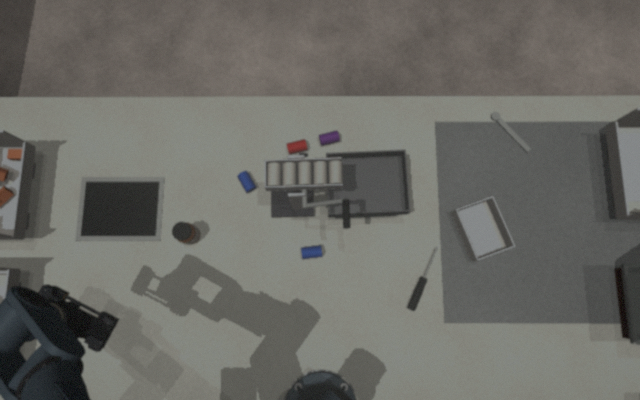

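```bash
cat > h.py <<'E'
import numpy as np
def ray(c,u,v,z):
    d=c['pose'][:3,:3]@np.array([(u-c['cx'])/c['fx'],(v-c['cy'])/c['fy'],1]); o=c['pose'][:3,3]
    return o+d*(z-o[2])/d[2]
def pts(c):
    z=c['z_map']; v,u=np.mgrid[:z.shape[0],:z.shape[1]]
    p=np.stack([(u-c['cx'])/c['fx']*z,(v-c['cy'])/c['fy']*z,z],-1)
    return p@c['pose'][:3,:3].T+c['pose'][:3,3]
E
python3 - <<'E'
import pickle,cv2,numpy as np
from h import *
c=pickle.load(open('top0.pkl','rb'));P=pts(c);im=c['image'].astype(int)
v,u=np.mgrid[:400,:640]
m=(im.sum(2)<150)&(u>335)&(u<360)&(v>190)&(v<235)&(P[...,2]>.25)&(P[...,2]<.3)
print(m.sum(),P[m].mean(0),P[m].min(0),P[m].max(0),u[m].min(),u[m].max(),v[m].min(),v[m].max())
r=cv2.minAreaRect(np.argwhere(m)[:,::-1].astype(np.float32));print(r)
print('center at z.277',ray(c,*r[0],.278))
m2=(im.min(2)>130)&(u>262)&(u<345)&(v>155)&(v<192)&(P[...,2]>.22)&(P[...,2]<.27)
rr=cv2.minAreaRect(np.argwhere(m2)[:,::-1].astype(np.float32));print('rollers',rr,ray(c,*rr[0],.245),P[m2].max(0),P[m2].min(0))
b=c['image'][120:270,220:440,::-1]
cv2.imwrite('pics/crop0.png',cv2.resize(b,None,fx=3.6,fy=3.6,interpolation=2))
c=pickle.load(open('scene0.pkl','rb'))
cv2.imwrite('pics/crops0.png',cv2.resize(c['image'][150:300,240:420,::-1],None,fx=4,fy=4,interpolation=2))
E
```

```text
153 [ 0.52024125 -0.06280696  0.27787964] [ 0.48637606 -0.07071371  0.27201435] [ 0.55133561 -0.05584903  0.28358689] 343 349 200 226
((346.0, 213.0), (26.0, 6.0), 90.0)
center at z.277 [ 0.51874035 -0.06323781  0.278     ]
rollers ((302.961669921875, 168.0662841796875), (25.862262725830078, 63.70015335083008), 86.34777069091797) [0.6413772  0.04457498 0.245     ] [0.68061317 0.1238598  0.25069967] [ 0.60196673 -0.03774081  0.22160323]
```

View pics/crop0.png

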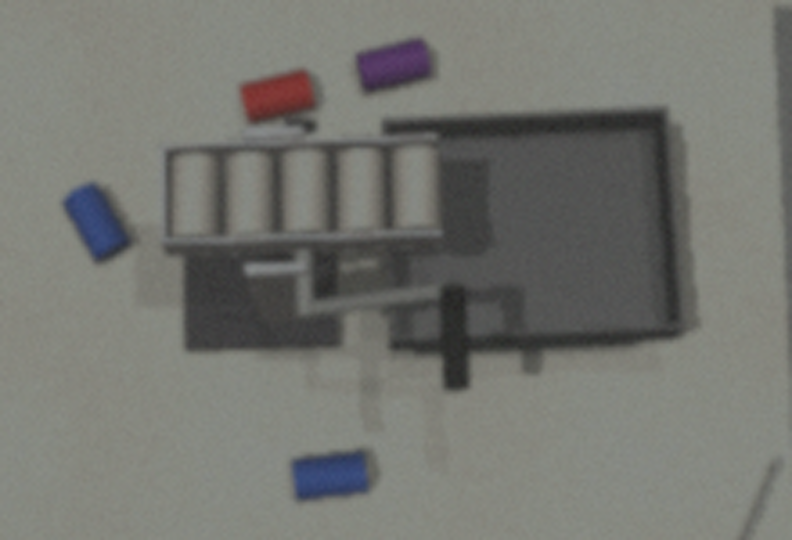

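View pics/crops0.png

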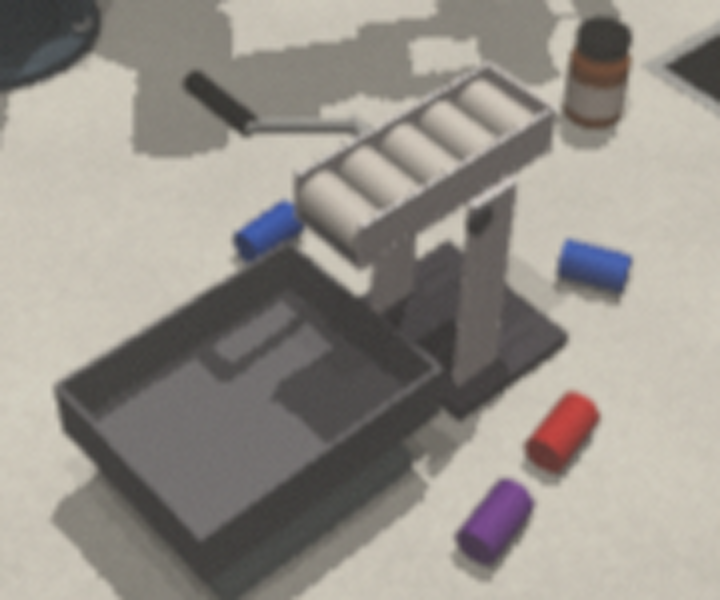

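Request:
move_arm --moves '[{"hand": 0,"x": 0,"y": 0,"z": -1,"wx": 0,"wy": 0,"wz": -8.5},{"hand": 0,"x": 0,"y": 0,"z": -1,"wx": 0,"wy": 0,"wz": -8.5},{"hand": 0,"x": 0,"y": 0,"z": -1,"wx": 0,"wy": 0,"wz": -8.5},{"hand": 0,"x": 0,"y": 0,"z": -1,"wx": 0,"wy": 0,"wz": 0},{"hand": 0,"x": -0.4,"y": -1,"z": -1,"wx": 0,"wy": 0,"wz": 0},{"hand": 0,"x": -0.4,"y": -1,"z": 0,"wx": 0,"wy": 0,"wz": 0},{"hand": 0,"x": -0.4,"y": -1,"z": 0,"wx": 0,"wy": 0,"wz": 0},{"hand": 0,"x": -0.4,"y": -1,"z": 0,"wx": 0,"wy": 0,"wz": 0},{"hand": 0,"x": -0.4,"y": -1,"z": 0,"wx": 0,"wy": 0,"wz": 0},{"hand": 0,"x": -0.4,"y": -1,"z": 0,"wx": 0,"wy": 0,"wz": 0},{"hand": 0,"x": -0.4,"y": -1,"z": 0,"wx": 0,"wy": 0,"wz": 0},{"hand": 0,"x": -0.4,"y": -1,"z": 0,"wx": 0,"wy": 0,"wz": 0}]'

```text
time_s: 1.3
position: [0.351, 0.3609, 0.3471]
tcp_rot: [[-1.0, 0.006, -0.001], [0.006, 1.0, -0.001], [0.001, -0.001, -1.0]]
force: [0.7, -0.1, 0.1]
opening: 0.031
```

```bash
python3 - <<'E'
from rig import bot
s=bot.read_state(); print(s['time_s'],s['position'],s['tcp_rot'].round(3).tolist() if hasattr(s['tcp_rot'],'round') else s['tcp_rot'],s['force'],s['opening'])
E
```

```text
1.3 [0.35104821 0.36085454 0.34711316] [[-1.0, 0.006, -0.001], [0.006, 1.0, -0.001], [0.001, -0.001, -1.0]] [ 0.71570305 -0.05125256  0.07894533] 0.030646906229372568
```

Request:
move_arm --moves '[{"hand": 0,"x": -0.4,"y": -1,"z": 0,"wx": 0,"wy": 0,"wz": 0},{"hand": 0,"x": -0.4,"y": -1,"z": 0,"wx": 0,"wy": 0,"wz": 0},{"hand": 0,"x": -0.4,"y": -1,"z": 0,"wx": 0,"wy": 0,"wz": 0},{"hand": 0,"x": -0.4,"y": -1,"z": 0,"wx": 0,"wy": 0,"wz": 0},{"hand": 0,"x": -0.4,"y": -1,"z": 0,"wx": 0,"wy": 0,"wz": 0},{"hand": 0,"x": -0.4,"y": -1,"z": 0,"wx": 0,"wy": 0,"wz": 0},{"hand": 0,"x": -0.4,"y": -1,"z": 0,"wx": 0,"wy": 0,"wz": 0},{"hand": 0,"x": -0.4,"y": -1,"z": 0,"wx": 0,"wy": 0,"wz": 0},{"hand": 0,"x": -0.4,"y": -1,"z": 0,"wx": 0,"wy": 0,"wz": 0},{"hand": 0,"x": -0.4,"y": -1,"z": 0,"wx": 0,"wy": 0,"wz": 0},{"hand": 0,"x": -0.4,"y": -1,"z": 0,"wx": 0,"wy": 0,"wz": 0},{"hand": 0,"x": -0.4,"y": -1,"z": 0,"wx": 0,"wy": 0,"wz": 0},{"hand": 0,"x": -0.4,"y": -1,"z": 0,"wx": 0,"wy": 0,"wz": 0},{"hand": 0,"x": -0.4,"y": -1,"z": 0,"wx": 0,"wy": 0,"wz": 0},{"hand": 0,"x": -0.4,"y": -1,"z": 0,"wx": 0,"wy": 0,"wz": 0},{"hand": 0,"x": -0.4,"y": -1,"z": 0,"wx": 0,"wy": 0,"wz": 0},{"hand": 0,"x": 0,"y": -0.9,"z": 0,"wx": 0,"wy": 0,"wz": 0},{"hand": 0,"x": 0,"y": 0,"z": 0,"wx": 0,"wy": 0,"wz": 0},{"hand": 0,"x": 0,"y": 0,"z": 0,"wx": 0,"wy": 0,"wz": 0}]'

```text
time_s: 3.2
position: [0.5083, -0.0612, 0.347]
tcp_rot: [[-1.0, 0.007, -0.001], [0.007, 1.0, 0.001], [0.001, 0.001, -1.0]]
force: [-0.2, -0.0, 0.3]
opening: 0.002
```

```bash
cat > snap.py <<'E'
import sys,cv2,pickle,numpy as np
from rig import bot,vision
from h import *
n=sys.argv[1]
s=bot.read_state(); print(s['time_s'],np.round(s['position'],4),'F',np.round(s['force'],2),'M',np.round(s['moment'],2))
c=vision.capture('scene'); pickle.dump(c,open(f's{n}.pkl','wb'))
cv2.imwrite(f'pics/s{n}.png',cv2.resize(c['image'][150:300,240:420,::-1],None,fx=4,fy=4,interpolation=2))
E
python3 snap.py a; python3 - <<'E'
from rig import vision
import cv2
c=vision.capture('top');cv2.imwrite('pics/topa.png',cv2.resize(c['image'][100:300,200:460,::-1],None,fx=3,fy=3))
E
```

```text
3.2 [ 0.5083 -0.0612  0.347 ] F [-0.17 -0.03  0.25] M [0.   0.03 0.01]
```

View pics/sa.png

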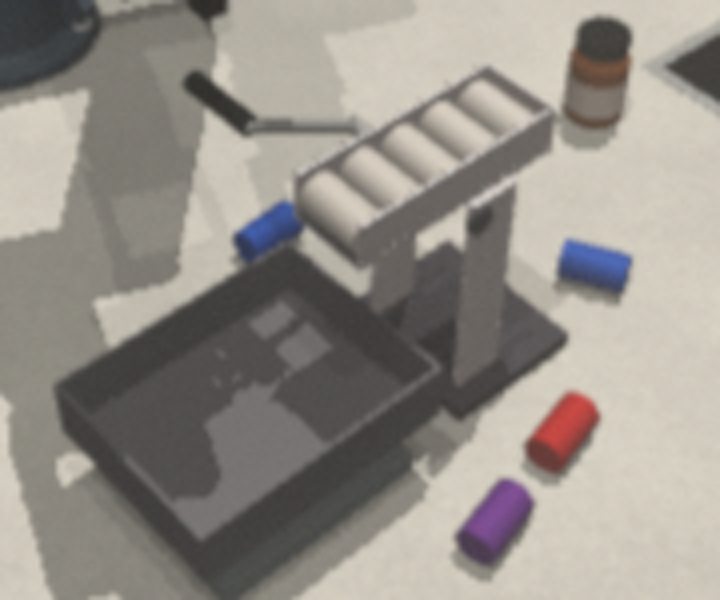

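View pics/topa.png

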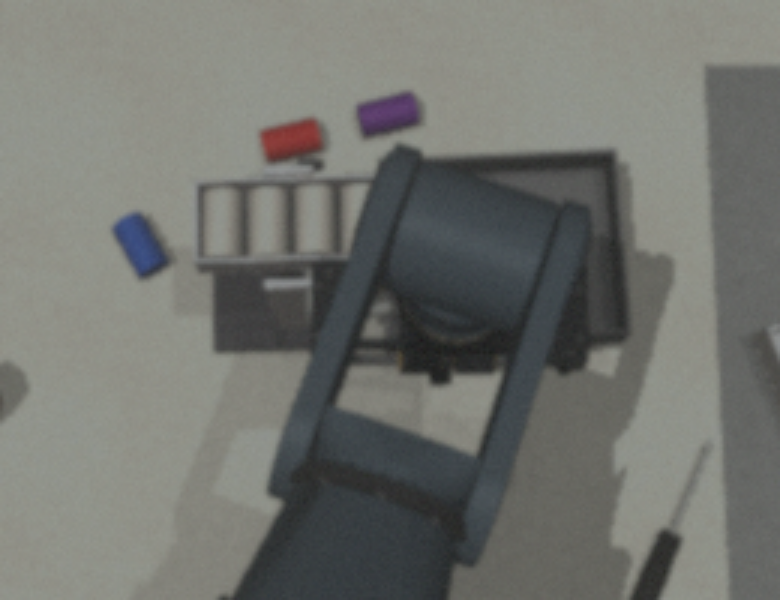

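Request:
move_arm --moves '[{"hand": 0,"x": -0.1,"y": -0.1,"z": 1,"wx": 0,"wy": 0,"wz": 0},{"hand": 0,"x": 0,"y": 0,"z": 0.9,"wx": 0,"wy": 0,"wz": 0},{"hand": 0,"x": 0,"y": 0,"z": 0.4,"wx": 0,"wy": 0,"wz": 0},{"hand": 0,"x": 0,"y": 0,"z": 0.2,"wx": 0,"wy": 0,"wz": 0},{"hand": 0,"x": 0,"y": 0,"z": 0.1,"wx": 0,"wy": 0,"wz": 0},{"hand": 0,"x": 0,"y": 0,"z": 0.1,"wx": 0,"wy": 0,"wz": 0},{"hand": 0,"x": 0,"y": 0,"z": 0.1,"wx": 0,"wy": 0,"wz": 0},{"hand": 0,"x": 0,"y": 0,"z": 0.1,"wx": 0,"wy": 0,"wz": 0},{"hand": 0,"x": 0,"y": -0.05,"z": 0.1,"wx": 0,"wy": 0,"wz": 0},{"hand": 0,"x": 0,"y": -0.05,"z": 0.1,"wx": 0,"wy": 0,"wz": 0},{"hand": 0,"x": 0,"y": 0,"z": 0,"wx": 0,"wy": 0,"wz": 0}]'

```text
time_s: 4.4
position: [0.5114, -0.0665, 0.2699]
tcp_rot: [[-1.0, 0.006, 0.001], [0.006, 1.0, 0.0], [-0.001, 0.0, -1.0]]
force: [0.4, -1.0, 2.1]
opening: 0.005
```

```bash
python3 snap.py b
```

```text
4.4 [ 0.5114 -0.0665  0.2699] F [ 0.43 -0.97  2.08] M [-0.27 -0.1   0.02]
```

View pics/sb.png

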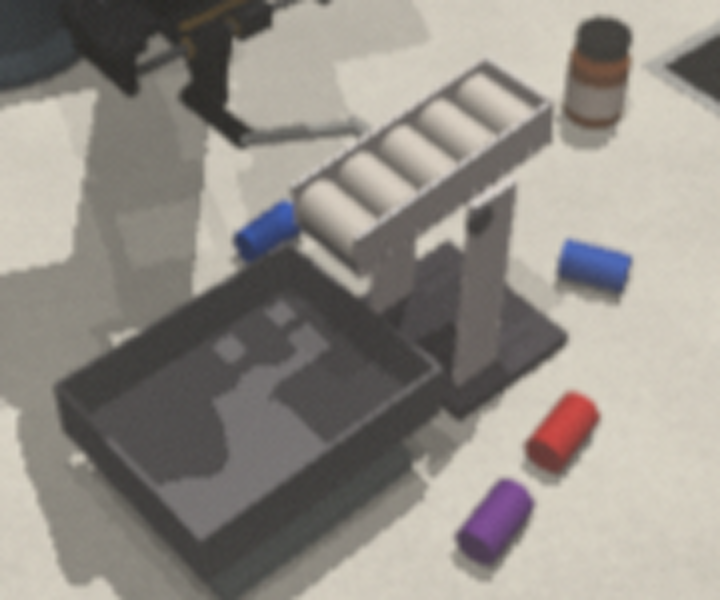

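Request:
move_arm --moves '[{"hand": 0,"x": 0,"y": -0.05,"z": 0.1,"wx": 0,"wy": 0,"wz": 0},{"hand": 0,"x": 0,"y": -0.05,"z": 0.1,"wx": 0,"wy": 0,"wz": 0},{"hand": 0,"x": 0,"y": -0.05,"z": 0.1,"wx": 0,"wy": 0,"wz": 0},{"hand": 0,"x": 0,"y": -0.05,"z": 0.1,"wx": 0,"wy": 0,"wz": 0},{"hand": 0,"x": 0,"y": -0.05,"z": 0.1,"wx": 0,"wy": 0,"wz": 0},{"hand": 0,"x": 0,"y": -0.04,"z": 0.1,"wx": 0,"wy": 0,"wz": 0},{"hand": 0,"x": 0,"y": -0.04,"z": 0.1,"wx": 0,"wy": 0,"wz": 0},{"hand": 0,"x": 0,"y": -0.03,"z": 0.1,"wx": 0,"wy": 0,"wz": 0},{"hand": 0,"x": 0,"y": -0.03,"z": 0.1,"wx": 0,"wy": 0,"wz": 0},{"hand": 0,"x": 0,"y": -0.03,"z": 0.1,"wx": 0,"wy": 0,"wz": 0},{"hand": 0,"x": 0,"y": -0.02,"z": 0.1,"wx": 0,"wy": 0,"wz": 0},{"hand": 0,"x": 0,"y": 0,"z": 0,"wx": 0,"wy": 0,"wz": 0}]'

```text
time_s: 5.65
position: [0.5108, -0.0774, 0.2421]
tcp_rot: [[-1.0, 0.006, -0.001], [0.006, 1.0, 0.0], [0.001, 0.0, -1.0]]
force: [1.7, 0.4, 1.7]
opening: 0.004
```

```bash
python3 snap.py c
```

```text
5.65 [ 0.5108 -0.0774  0.2421] F [1.69 0.45 1.74] M [-0.02 -0.2  -0.01]
```

View pics/sc.png

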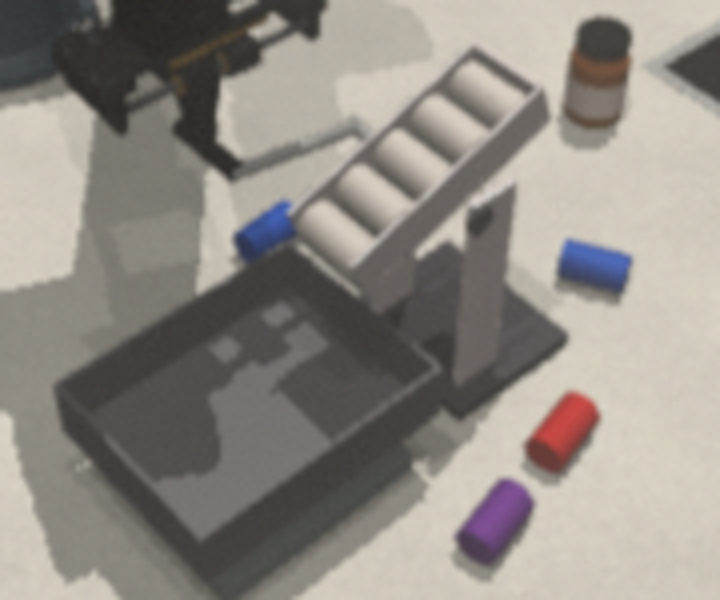

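Request:
move_arm --moves '[{"hand": 0,"x": 0,"y": -0.01,"z": 0.05,"wx": 0,"wy": 0,"wz": 0},{"hand": 0,"x": 0,"y": -0.01,"z": 0.05,"wx": 0,"wy": 0,"wz": 0},{"hand": 0,"x": 0,"y": -0.01,"z": 0.05,"wx": 0,"wy": 0,"wz": 0},{"hand": 0,"x": 0,"y": -0.01,"z": 0.05,"wx": 0,"wy": 0,"wz": 0},{"hand": 0,"x": 0,"y": -0.01,"z": 0.05,"wx": 0,"wy": 0,"wz": 0},{"hand": 0,"x": 0,"y": -0.01,"z": 0.05,"wx": 0,"wy": 0,"wz": 0},{"hand": 0,"x": 0,"y": -0.01,"z": 0.05,"wx": 0,"wy": 0,"wz": 0},{"hand": 0,"x": 0,"y": 0,"z": 0.05,"wx": 0,"wy": 0,"wz": 0},{"hand": 0,"x": 0,"y": 0,"z": 0.05,"wx": 0,"wy": 0,"wz": 0},{"hand": 0,"x": 0,"y": 0,"z": 0.05,"wx": 0,"wy": 0,"wz": 0},{"hand": 0,"x": 0,"y": 0,"z": 0,"wx": 0,"wy": 0,"wz": 0},{"hand": 0,"x": 0,"y": 0,"z": 0,"wx": 0,"wy": 0,"wz": 0}]'

```text
time_s: 6.9
position: [0.5111, -0.079, 0.23]
tcp_rot: [[-1.0, 0.006, -0.0], [0.006, 1.0, 0.0], [0.0, 0.0, -1.0]]
force: [-1.2, -1.3, 3.7]
opening: 0.008
```

```bash
python3 snap.py d
```

```text
6.9 [ 0.5111 -0.079   0.23  ] F [-1.23 -1.26  3.69] M [-0.24  0.09  0.04]
```

View pics/sd.png

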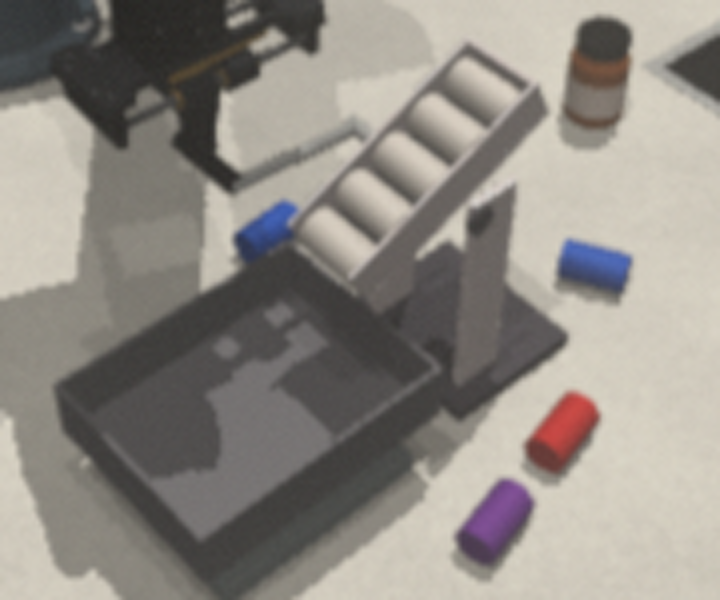

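Request:
move_arm --moves '[{"hand": 0,"x": 0,"y": 0,"z": 0.04,"wx": 0,"wy": 0,"wz": 0},{"hand": 0,"x": 0,"y": 0,"z": 0.04,"wx": 0,"wy": 0,"wz": 0},{"hand": 0,"x": 0,"y": 0,"z": 0.04,"wx": 0,"wy": 0,"wz": 0},{"hand": 0,"x": 0,"y": 0,"z": 0.04,"wx": 0,"wy": 0,"wz": 0},{"hand": 0,"x": 0,"y": 0,"z": 0.04,"wx": 0,"wy": 0,"wz": 0},{"hand": 0,"x": 0,"y": 0,"z": 0.04,"wx": 0,"wy": 0,"wz": 0},{"hand": 0,"x": 0,"y": 0,"z": 0.04,"wx": 0,"wy": 0,"wz": 0},{"hand": 0,"x": 0,"y": 0,"z": 0.04,"wx": 0,"wy": 0,"wz": 0},{"hand": 0,"x": 0,"y": 0,"z": 0,"wx": 0,"wy": 0,"wz": 0},{"hand": 0,"x": 0,"y": 0,"z": 0,"wx": 0,"wy": 0,"wz": 0},{"hand": 0,"x": 0,"y": 0,"z": 0,"wx": 0,"wy": 0,"wz": 0}]'

```text
time_s: 8.05
position: [0.5112, -0.0791, 0.2221]
tcp_rot: [[-1.0, 0.006, 0.0], [0.006, 1.0, -0.0], [-0.0, -0.0, -1.0]]
force: [-0.1, -2.4, 2.5]
opening: 0.007
```

```bash
python3 snap.py e
```

```text
8.05 [ 0.5112 -0.0791  0.2221] F [-0.07 -2.41  2.54] M [-0.34  0.04 -0.01]
```

View pics/se.png

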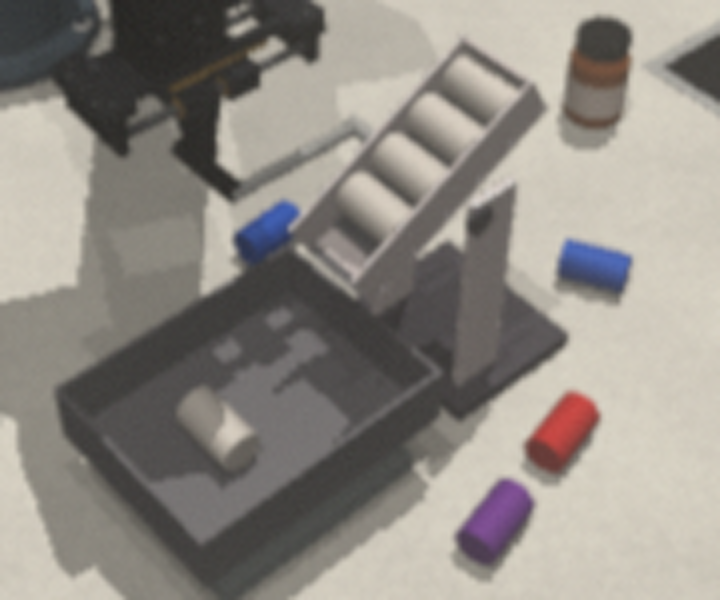

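Request:
move_arm --moves '[{"hand": 0,"x": 0,"y": 0,"z": 0.04,"wx": 0,"wy": 0,"wz": 0},{"hand": 0,"x": 0,"y": 0,"z": 0.04,"wx": 0,"wy": 0,"wz": 0},{"hand": 0,"x": 0,"y": 0,"z": 0.04,"wx": 0,"wy": 0,"wz": 0},{"hand": 0,"x": 0,"y": 0,"z": 0.04,"wx": 0,"wy": 0,"wz": 0},{"hand": 0,"x": 0,"y": 0,"z": 0.04,"wx": 0,"wy": 0,"wz": 0},{"hand": 0,"x": 0,"y": 0,"z": 0.04,"wx": 0,"wy": 0,"wz": 0},{"hand": 0,"x": 0,"y": 0.01,"z": 0.04,"wx": 0,"wy": 0,"wz": 0},{"hand": 0,"x": 0,"y": 0,"z": 0.04,"wx": 0,"wy": 0,"wz": 0},{"hand": 0,"x": 0,"y": 0.01,"z": 0.04,"wx": 0,"wy": 0,"wz": 0},{"hand": 0,"x": 0,"y": 0,"z": 0.04,"wx": 0,"wy": 0,"wz": 0},{"hand": 0,"x": 0,"y": 0.01,"z": 0.04,"wx": 0,"wy": 0,"wz": 0},{"hand": 0,"x": 0,"y": 0,"z": 0.04,"wx": 0,"wy": 0,"wz": 0},{"hand": 0,"x": 0,"y": 0,"z": 0.04,"wx": 0,"wy": 0,"wz": 0},{"hand": 0,"x": 0,"y": 0,"z": 0.04,"wx": 0,"wy": 0,"wz": 0},{"hand": 0,"x": 0,"y": 0,"z": 0,"wx": 0,"wy": 0,"wz": 0},{"hand": 0,"x": 0,"y": 0,"z": 0,"wx": 0,"wy": 0,"wz": 0},{"hand": 0,"x": 0,"y": 0,"z": 0,"wx": 0,"wy": 0,"wz": 0}]'

```text
time_s: 9.8
position: [0.511, -0.0783, 0.208]
tcp_rot: [[-1.0, 0.006, -0.0], [0.006, 1.0, 0.0], [0.0, 0.0, -1.0]]
force: [-0.9, -2.1, 3.2]
opening: 0.009
```

```bash
python3 snap.py f
```

```text
9.8 [ 0.511  -0.0783  0.208 ] F [-0.92 -2.1   3.19] M [-0.24  0.03  0.  ]
```

View pics/sf.png

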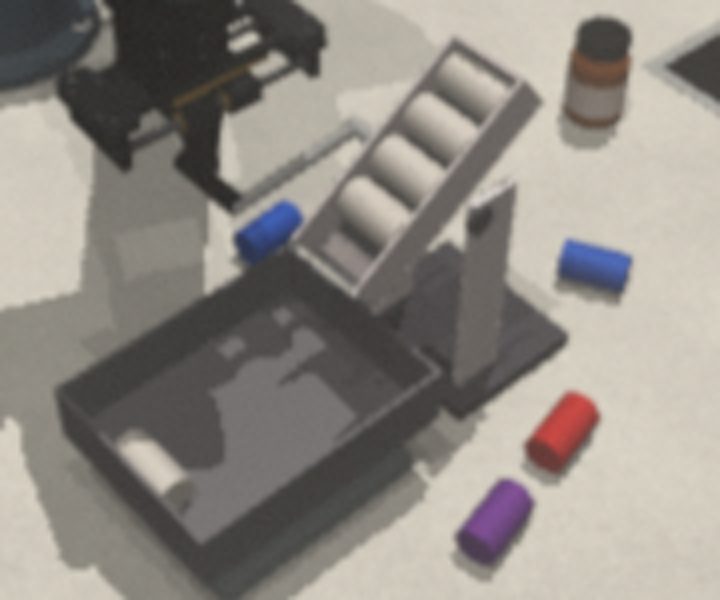

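Request:
move_arm --moves '[{"hand": 0,"x": 0,"y": 0.01,"z": 0.04,"wx": 0,"wy": 0,"wz": 0},{"hand": 0,"x": 0,"y": 0.01,"z": 0.04,"wx": 0,"wy": 0,"wz": 0},{"hand": 0,"x": 0,"y": 0.01,"z": 0.04,"wx": 0,"wy": 0,"wz": 0},{"hand": 0,"x": 0,"y": 0.01,"z": 0.04,"wx": 0,"wy": 0,"wz": 0},{"hand": 0,"x": 0,"y": 0.01,"z": 0.04,"wx": 0,"wy": 0,"wz": 0},{"hand": 0,"x": 0,"y": 0.01,"z": 0.04,"wx": 0,"wy": 0,"wz": 0},{"hand": 0,"x": 0,"y": 0,"z": 0.04,"wx": 0,"wy": 0,"wz": 0},{"hand": 0,"x": 0,"y": 0,"z": 0,"wx": 0,"wy": 0,"wz": 0},{"hand": 0,"x": 0,"y": 0,"z": 0,"wx": 0,"wy": 0,"wz": 0},{"hand": 0,"x": 0,"y": 0,"z": 0,"wx": 0,"wy": 0,"wz": 0},{"hand": 0,"x": 0,"y": 0,"z": 0,"wx": 0,"wy": 0,"wz": 0}]'

```text
time_s: 10.95
position: [0.5111, -0.0767, 0.2011]
tcp_rot: [[-1.0, 0.006, -0.0], [0.006, 1.0, 0.0], [0.0, 0.0, -1.0]]
force: [-0.9, -1.2, 3.3]
opening: 0.008
```

```bash
python3 snap.py g
```

```text
10.95 [ 0.5111 -0.0767  0.2011] F [-0.89 -1.16  3.3 ] M [-0.2   0.03 -0.01]
```

View pics/sg.png

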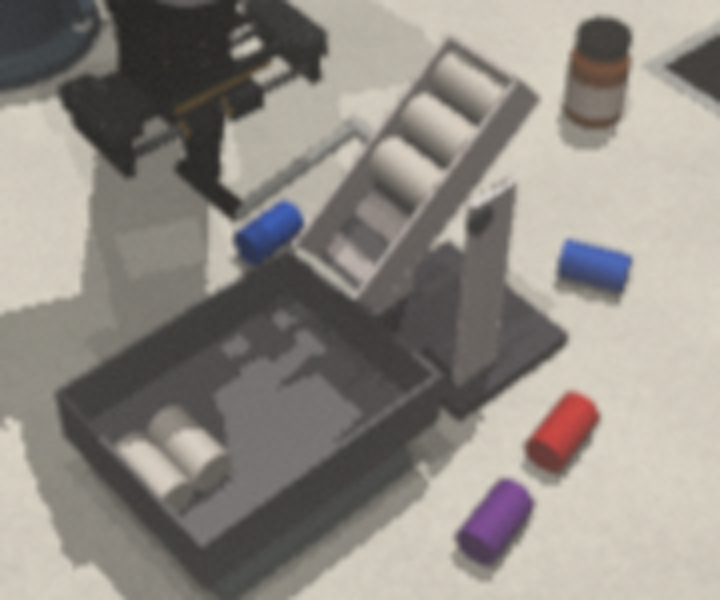

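Request:
move_arm --moves '[{"hand": 0,"x": 0,"y": 0.01,"z": 0.04,"wx": 0,"wy": 0,"wz": 0},{"hand": 0,"x": 0,"y": 0.01,"z": 0.04,"wx": 0,"wy": 0,"wz": 0},{"hand": 0,"x": 0,"y": 0.01,"z": 0.04,"wx": 0,"wy": 0,"wz": 0},{"hand": 0,"x": 0,"y": 0.01,"z": 0.04,"wx": 0,"wy": 0,"wz": 0},{"hand": 0,"x": 0,"y": 0.01,"z": 0.04,"wx": 0,"wy": 0,"wz": 0},{"hand": 0,"x": 0,"y": 0.01,"z": 0.04,"wx": 0,"wy": 0,"wz": 0},{"hand": 0,"x": 0,"y": 0.01,"z": 0.04,"wx": 0,"wy": 0,"wz": 0},{"hand": 0,"x": 0,"y": 0.01,"z": 0.04,"wx": 0,"wy": 0,"wz": 0},{"hand": 0,"x": 0,"y": 0.01,"z": 0.04,"wx": 0,"wy": 0,"wz": 0},{"hand": 0,"x": 0,"y": 0.01,"z": 0.04,"wx": 0,"wy": 0,"wz": 0},{"hand": 0,"x": 0,"y": 0.01,"z": 0.04,"wx": 0,"wy": 0,"wz": 0},{"hand": 0,"x": 0,"y": 0.01,"z": 0.04,"wx": 0,"wy": 0,"wz": 0},{"hand": 0,"x": 0,"y": 0,"z": 0,"wx": 0,"wy": 0,"wz": 0},{"hand": 0,"x": 0,"y": 0,"z": 0,"wx": 0,"wy": 0,"wz": 0},{"hand": 0,"x": 0,"y": 0,"z": 0,"wx": 0,"wy": 0,"wz": 0}]'

```text
time_s: 12.5
position: [0.5112, -0.0738, 0.1891]
tcp_rot: [[-1.0, 0.006, 0.0], [0.006, 1.0, 0.0], [-0.0, 0.0, -1.0]]
force: [-0.5, -2.4, 3.5]
opening: 0.006
```

```bash
python3 snap.py h
```

```text
12.5 [ 0.5112 -0.0738  0.1891] F [-0.47 -2.36  3.52] M [-0.45  0.05  0.04]
```

View pics/sh.png

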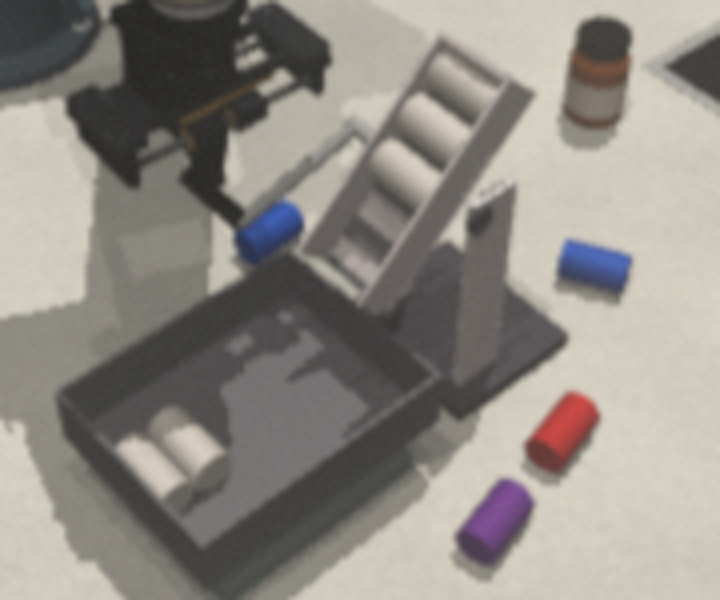

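Request:
move_arm --moves '[{"hand": 0,"x": 0,"y": 0.01,"z": 0.04,"wx": 0,"wy": 0,"wz": 0},{"hand": 0,"x": 0,"y": 0.02,"z": 0.04,"wx": 0,"wy": 0,"wz": 0},{"hand": 0,"x": 0,"y": 0.01,"z": 0.04,"wx": 0,"wy": 0,"wz": 0},{"hand": 0,"x": 0,"y": 0.02,"z": 0.04,"wx": 0,"wy": 0,"wz": 0},{"hand": 0,"x": 0,"y": 0.01,"z": 0.04,"wx": 0,"wy": 0,"wz": 0},{"hand": 0,"x": 0,"y": 0.02,"z": 0.04,"wx": 0,"wy": 0,"wz": 0},{"hand": 0,"x": 0,"y": 0,"z": 0,"wx": 0,"wy": 0,"wz": 0},{"hand": 0,"x": 0,"y": 0,"z": 0,"wx": 0,"wy": 0,"wz": 0},{"hand": 0,"x": 0,"y": 0,"z": 0,"wx": 0,"wy": 0,"wz": 0},{"hand": 0,"x": 0,"y": 0,"z": 0,"wx": 0,"wy": 0,"wz": 0},{"hand": 0,"x": 0,"y": 0,"z": 0,"wx": 0,"wy": 0,"wz": 0}]'

```text
time_s: 13.65
position: [0.5111, -0.0715, 0.1831]
tcp_rot: [[-1.0, 0.006, 0.0], [0.006, 1.0, 0.0], [-0.0, 0.0, -1.0]]
force: [0.2, -2.4, 4.1]
opening: 0.008
```

```bash
python3 snap.py i
```

```text
13.65 [ 0.5111 -0.0715  0.1831] F [ 0.17 -2.42  4.14] M [-0.3   0.03  0.01]
```

View pics/si.png

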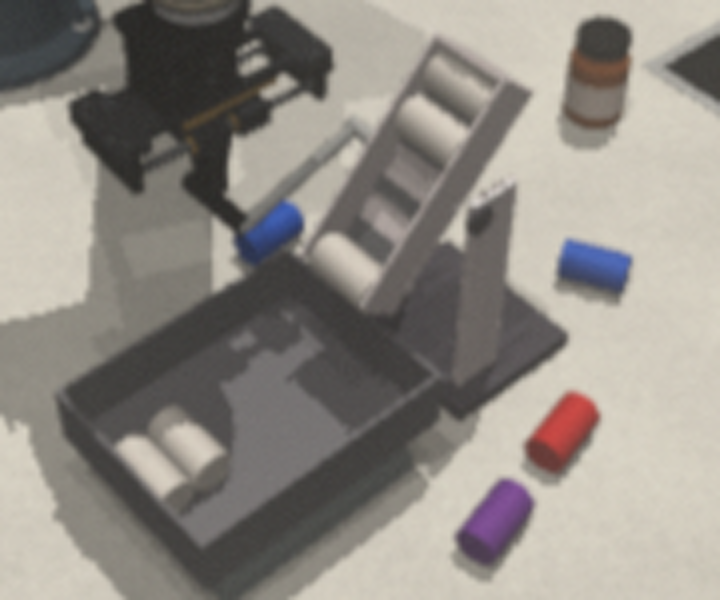

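Third roller is on its way out (at the lip, crop (350,268)). I hold the lever still while it falls.

Request:
move_arm --moves '[{"hand": 0,"x": 0,"y": 0,"z": 0,"wx": 0,"wy": 0,"wz": 0},{"hand": 0,"x": 0,"y": 0,"z": 0,"wx": 0,"wy": 0,"wz": 0},{"hand": 0,"x": 0,"y": 0,"z": 0,"wx": 0,"wy": 0,"wz": 0}]'

```text
time_s: 14.0
position: [0.5111, -0.0714, 0.1831]
tcp_rot: [[-1.0, 0.006, 0.0], [0.006, 1.0, 0.0], [-0.0, 0.0, -1.0]]
force: [-0.0, -0.8, 4.3]
opening: 0.004
```

```bash
python3 snap.py j
```

```text
14.0 [ 0.5111 -0.0714  0.1831] F [-0.01 -0.78  4.3 ] M [-0.19  0.04  0.07]
```

View pics/sj.png

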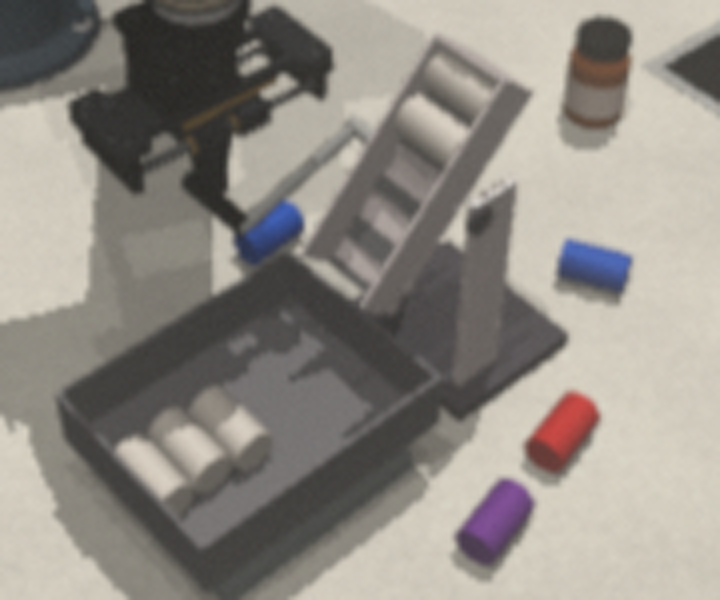

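Request:
move_arm --moves '[{"hand": 0,"x": 0,"y": -0.06,"z": -0.15,"wx": 0,"wy": 0,"wz": 0},{"hand": 0,"x": 0,"y": -0.06,"z": -0.2,"wx": 0,"wy": 0,"wz": 0},{"hand": 0,"x": 0,"y": -0.05,"z": -0.2,"wx": 0,"wy": 0,"wz": 0},{"hand": 0,"x": 0,"y": -0.05,"z": -0.2,"wx": 0,"wy": 0,"wz": 0},{"hand": 0,"x": 0,"y": -0.04,"z": -0.2,"wx": 0,"wy": 0,"wz": 0},{"hand": 0,"x": 0,"y": -0.03,"z": -0.2,"wx": 0,"wy": 0,"wz": 0},{"hand": 0,"x": 0,"y": -0.02,"z": -0.2,"wx": 0,"wy": 0,"wz": 0},{"hand": 0,"x": 0,"y": 0,"z": -0.2,"wx": 0,"wy": 0,"wz": 0},{"hand": 0,"x": 0,"y": 0,"z": -0.2,"wx": 0,"wy": 0,"wz": 0},{"hand": 0,"x": 0,"y": 0.02,"z": -0.2,"wx": 0,"wy": 0,"wz": 0},{"hand": 0,"x": 0,"y": 0.04,"z": -0.2,"wx": 0,"wy": 0,"wz": 0},{"hand": 0,"x": 0,"y": 0.05,"z": -0.2,"wx": 0,"wy": 0,"wz": 0},{"hand": 0,"x": 0,"y": 0.06,"z": -0.2,"wx": 0,"wy": 0,"wz": 0},{"hand": 0,"x": 0,"y": 0.07,"z": -0.2,"wx": 0,"wy": 0,"wz": 0},{"hand": 0,"x": 0,"y": 0.08,"z": -0.2,"wx": 0,"wy": 0,"wz": 0},{"hand": 0,"x": 0,"y": 0.09,"z": -0.2,"wx": 0,"wy": 0,"wz": 0},{"hand": 0,"x": 0,"y": 0.1,"z": -0.2,"wx": 0,"wy": 0,"wz": 0},{"hand": 0,"x": 0,"y": 0.1,"z": -0.2,"wx": 0,"wy": 0,"wz": 0},{"hand": 0,"x": 0,"y": 0.05,"z": -0.2,"wx": 0,"wy": 0,"wz": 0},{"hand": 0,"x": 0,"y": 0,"z": -0.2,"wx": 0,"wy": 0,"wz": 0}]'

```text
time_s: 16.05
position: [0.5112, -0.0625, 0.2821]
tcp_rot: [[-1.0, 0.005, 0.0], [0.005, 1.0, 0.0], [-0.0, 0.0, -1.0]]
force: [0.6, 0.4, 0.7]
opening: 0.003
```

Request:
move_arm --moves '[{"hand": 0,"x": 0,"y": 0,"z": -0.3,"wx": 0,"wy": 0,"wz": 0},{"hand": 0,"x": 0,"y": 0,"z": -0.6,"wx": 0,"wy": 0,"wz": 0},{"hand": 0,"x": 0,"y": 0,"z": -1,"wx": 0,"wy": 0,"wz": 0},{"hand": 0,"x": 0,"y": 0,"z": -1,"wx": 0,"wy": 0,"wz": 0},{"hand": 0,"x": 0,"y": 0,"z": -0.5,"wx": 0,"wy": 0,"wz": 0},{"hand": 0,"x": 0,"y": 0,"z": 0,"wx": 0,"wy": 0,"wz": 0},{"hand": 0,"x": 0,"y": 0,"z": 0,"wx": 0,"wy": 0,"wz": 0},{"hand": 0,"x": 0,"y": 0,"z": 0,"wx": 0,"wy": 0,"wz": 0},{"hand": 0,"x": 0,"y": 0,"z": 0,"wx": 0,"wy": 0,"wz": 0},{"hand": 0,"x": 0,"y": 0,"z": 0,"wx": 0,"wy": 0,"wz": 0},{"hand": 0,"x": 0,"y": 0,"z": 0,"wx": 0,"wy": 0,"wz": 0},{"hand": 0,"x": 0,"y": 0,"z": 0,"wx": 0,"wy": 0,"wz": 0},{"hand": 0,"x": 0,"y": 0,"z": 0,"wx": 0,"wy": 0,"wz": 0},{"hand": 0,"x": 0,"y": 0,"z": 0,"wx": 0,"wy": 0,"wz": 0},{"hand": 0,"x": 0,"y": 0,"z": 0,"wx": 0,"wy": 0,"wz": 0},{"hand": 0,"x": 0,"y": 0,"z": 0,"wx": 0,"wy": 0,"wz": 0},{"hand": 0,"x": 0,"y": 0,"z": 0,"wx": 0,"wy": 0,"wz": 0},{"hand": 0,"x": 0,"y": 0,"z": 0,"wx": 0,"wy": 0,"wz": 0},{"hand": 0,"x": 0,"y": 0,"z": 0,"wx": 0,"wy": 0,"wz": 0}]'

```text
time_s: 17.95
position: [0.5112, -0.0628, 0.3668]
tcp_rot: [[-1.0, 0.006, -0.0], [0.006, 1.0, -0.0], [0.0, -0.0, -1.0]]
force: [-0.6, -1.6, -1.1]
opening: 0.003
```

```bash
python3 snap.py k; python3 - <<'E'
import pickle,numpy as np,cv2
from h import *
a=pickle.load(open('sa.pkl','rb'));k=pickle.load(open('sk.pkl','rb'))
d=np.abs(a['image'].astype(int)-k['image']).sum(2)
cv2.imwrite('pics/diff.png',np.clip(d*2,0,255).astype(np.uint8))
# cup tilt: rim points of the cup in each
for c in (a,k):
    P=pts(c).reshape(-1,3)
    out=[]
    for y0 in (-.04,.12):
        m=(P[:,0]>.59)&(P[:,0]<.69)&(abs(P[:,1]-y0)<.012)&(P[:,2]>.15)&(P[:,2]<.4)
        out.append(np.percentile(P[m,2],95) if m.sum() else None)
    print(out)
E
```

```text
17.95 [ 0.5112 -0.0628  0.3668] F [-0.59 -1.55 -1.09] M [0.03 0.01 0.01]
[np.float64(0.24892334608272518), np.float64(0.24813056517056015)]
[np.float64(0.24851453763051634), np.float64(0.24826234642138628)]
```

View pics/sk.png

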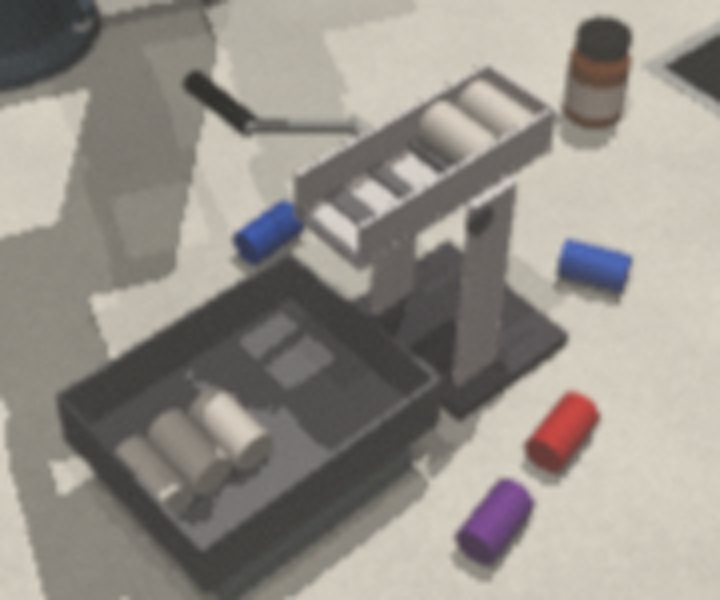

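View pics/diff.png

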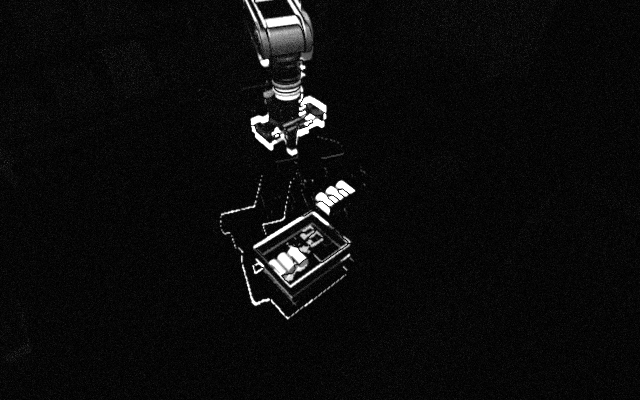

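The cup is level with two rollers at its back, and three lie still in the sunken pan. The jar, screwdriver and white box haven't moved, and the arm touches nothing.

```bash
python3 -c "
from rig import order
print(order.hand_in())"
```

```text
the job is handed in; nothing more can be done
None
```

I pressed the lever's peg down in small steps with the shut fingertips and stopped when the third white roller had dropped. The lever was then about 96 mm down, a tilt of about 0.83 rad. I let it rise along its arc, lifted clear, and handed in at about 18 s.

My last checks:
- **Rollers:** the last picture, about 2 s after I let go, shows three rollers lying together in the pan and two still at the back of the cup.
- **Cup:** it is level again. Its rim height matches the one before the press to within 0.5 mm at both ends.
- **Bystanders:** comparing pictures from before and after shows no change at the jar, screwdriver, white box or coloured look-alikes.
- **Forces:** the press readings stayed below about 5 N. With the tool about 9 cm clear of the peg, the sensor still read up to 1.6 N; I took that as noise.

I did not measure how far the pan sank. I counted the rollers by eye in the pictures, and none of the checks failed or disagreed.

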